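# Set out the gold fork and spoon, basket and salt jar by the dish

### The job

Set out a display beside the scalloped metal dish, left and right being as seen from the robot: lay the gold spoon to the left of the dish, about 2 cm clear of it, and the gold fork to the left of the spoon with about 2.5 cm between their heads, both flat, parallel to the dish's short ends, with their middles level with its middle and pointing away from the robot. Stand the little metal basket upright in the middle of the dish, and the salt jar upright straight beyond the fork's tines, in line with the fork and with about 3 cm between tines and jar. The white-handled fork belongs to another lot: leave it lying where it is.

Things in the scene. Friction and masses are not known exactly. Their poses are not given: they have to be found in the camera images.
- dish: Shallow oblong tarnished-metal dish with scalloped rim, fixed; 121 (x) x 171 (y) x 25 mm. Origin: centre of its underside; x away from the robot's side, square to its long edges; y along its length to the left; z up. Flat floor 88 x 138 mm, 2 mm above the table. Places for the origins of the others: spoon 122 mm along +y, basket in the middle.
- gold_fork: Gold-coloured fork lying flat, 160 (x) x 22 (y) x 8 mm, 40 g. Origin: centre of its underside, half-way along. Its x axis points along the handle to the tines, whose points lie at x = +80 mm; the tined head, 20 mm wide, begins at x = +34 mm; the handle, 8 mm wide and 6 mm high, runs from -77 mm and can be pinched across y at the origin. z up. Its place: 55 mm along the laid spoon's +y.
- gold_spoon: Gold-coloured spoon lying flat, 160 (x) x 36 (y) x 10 mm, 40 g. Origin: centre of its underside, half-way along. Its x axis points along the handle to the bowl, which lies from x = +30 to +80 mm and is up to 36 mm wide; the handle, 8 mm wide and 6 mm high, runs from -77 mm and can be pinched across y at the origin. z up.
- basket: Miniature plated metal basket, round, 53 mm across at its rim, 44 mm at its foot, walls 28 mm high, 60 mm to the top of its fixed hoop handle, which only the eye sees: fingers pass it; 40 to 65 g. Origin: centre of its underside, z up. Grip it across the round body, 20 to 28 mm up.
- salt_jar: Little round clear glass salt jar with a cream-white cap, 44 mm across, 66 mm high, 63 to 126 g. Origin: centre of its underside, z up. Grip it round the glass, below 50 mm. Its place is 132 mm from the fork's origin along the fork's +x, once the fork is laid.
- pearl_fork: Smaller fork with a white handle and grey metal tines, 115 (x) x 17 (y) x 10 mm, another lot: a bystander, to be left where it lies. Origin: centre of its underside; x axis to the tines.
There are look-alikes about, which are no part of the job. Of the things that look like the salt_jar, the largest one is meant.

How it is judged:
By the outcome, as a careful person would: the job done as asked, in the order asked, and still so for the second after the job is handed in, with the robot touching nothing.
It also fails if it takes over 96 s, if anything falls off the work surface, if the arm or the gripper's body presses on something with over 40 N, if the wrist force passes 120 N, or if a joint passes its speed limit or range.

### The arm

A 6-joint arm with a two-finger parallel gripper is mounted at the origin on a cart in front of the work surface, level with it; the furniture and walls round the work are solid. World frame = base frame: x ahead of the robot, y to its left, z up, the work surface at z = 0. Lengths are in m, angles in rad, forces in N, time in s.
With the tool pointing down it reaches from about 0.275 to 0.975 m from the base axis. Payload 8.4 kg.
Tool frame: the origin (TCP) lies on the centre line of the jaws, within the pads' length; the fingertips stand 11 mm ahead of it and the grasp point (between the pads) lies 8 mm behind it; z points along the fingers, y is the line along which they close (so a half turn about z gives the same grasp; the last joint's range is limited). The gripper opens to 92 mm and grips with 3 to 60 N. Pads are 20 mm wide; open, the fingers measure 128 mm over their backs; the gripper's body (75 mm by 189 mm) begins 69 mm behind the grasp point.
Start: joints at [-1.323, 0.353, 1.633, -0, 1.155, -0.002], TCP at [0.155, -0.606, 0.226] pointing down, gripper open.
Joint ranges: [-2.63, 2.63], [-0.92, 2.1], [0.06, 2.66], [-1.3, 4.44], [0, 2.69], [-3.02, 3.02]. Speed limits (rad/s): [2.22, 2.22, 2.79, 3.14, 3.14, 3.14].

### API

Orientations are given as a unit quaternion [x, y, z, w].
In Python, from workcell import ctrl gives the robot as it stands.
- The arm moves only by the tool play_rows, never from a script. Its argument "rows" is text: rows parted by semicolons, each of 5 numbers parted by spaces: the closure, from -1 (fully open) to 1 (shut), then the shift along the world's x, y, z in mm, then the turn about the world's z in degrees. A call has 1 to 12 rows; each row is the pose to reach, as a shift and turn from the pose commanded when the call began; what a row does not reach only later rows make up. A row lasts 1/10 s, in which the tool goes at most 50 mm and 8.59 degrees, less where a joint would pass 70% of its speed; a pose out of reach is approached as far as the arm can. A call with a gripper value outside its range is refused whole. The fingers move at their own pace and stop on an object; the grip force is fixed at half the most. Time passes only in rows, so rows that repeat a pose let the fingers close. It gives the time, the measured TCP pose, the force, the opening and the grip force at its end, in the units of the state.
- ctrl.sense(): the state, without advancing time (a new reading comes with each control period).
- ctrl.grab_frame(name): name is "scene" or "side" or "wrist"; returns the picture (480x640x3 uint8, red, green, blue); there is no depth.
- ctrl.calibration(name): a dict with "camera_matrix" (3x3 intrinsics, pixels), "T" (4x4, takes a point from camera to world coordinates). Camera axes: x right, y up, looking along -z (the intrinsics and any distortion apply to the point x, -y, -z); pixel columns grow to the right and rows downward; lengths in m; the calibration is good to about 2 mm. A picture is of the moment at which its call begins: read the wrist's pose just before it. calibration takes no time and is no camera call; for the wrist camera it gives the pose at the moment of the call.
- ctrl.sign_off(): hands the job in; it is judged then, once.
The state is a dict: "time": time; "joint_positions": joint angles; "qvel": joint speeds; "tau": joint torques, N m; "tcp_pos": TCP position; "tcp_rot": TCP orientation; "ft_force": force on the tool from outside, world axes, zero at the start; "wrist_torque": the same for the moment, N m; "opening": finger opening in m; "gripper_force": force on a finger pad.
Only numpy, scipy, OpenCV 4.12 (cv2) and the standard library are available. Lean on these libraries where they do the work, as an engineer would, in place of code of your own. Each camera call takes 0.05 s, during which the arm holds its last target. There are 200 camera calls.

## Working session

There is one attempt and no reset: what is moved stays moved. The work goes in short steps, Python scripts to look and compute and a tool call to move; the robot and the scene stay as the last step left them, time stands still between calls to the robot, and variables do not carry over. Pictures are saved under pics/ and viewed, at most 14 in all, crops included, and the job is handed in when it is done.

Besides the shell and the picture viewer there is one more tool, called after ">>>" as a command line: name --argument value ..., lists and objects as JSON in quotes. play_rows: Moves the arm, as the interface text tells. Its arguments: {"type":"object","properties":{"rows":{"type":"string"}},"required":["rows"]}

```bash
mkdir -p pics; ls; python3 - <<'E'
from workcell import ctrl
import cv2
for n in("scene","side"):
    cv2.imwrite(f"pics/{n}0.png",ctrl.grab_frame(n)[:,:,::-1])
    c=ctrl.calibration(n);print(n,c)
print(ctrl.sense())
E
```

```text
pics
scene {'camera_matrix': array([[508.56645521,   0.        , 315.94420535],
       [  0.        , 508.56645521, 242.24066312],
       [  0.        ,   0.        ,   1.        ]]), 'T': array([[ 0.7038371 ,  0.46806074, -0.5343524 , -0.07959757],
       [-0.71029555,  0.45347564, -0.53836797, -0.53513615],
       [-0.00967311,  0.75847148,  0.65163444,  0.60644155],
       [ 0.        ,  0.        ,  0.        ,  1.        ]])}
side {'camera_matrix': array([[581.39989687,   0.        , 314.05164829],
       [  0.        , 581.39989687, 233.06094356],
       [  0.        ,   0.        ,   1.        ]]), 'T': array([[ 0.83100405,  0.27924014, -0.48110001, -0.17774716],
       [-0.55615765,  0.43417291, -0.7086484 , -0.93427555],
       [ 0.01099751,  0.85645714,  0.51610099,  0.64222367],
       [ 0.        ,  0.        ,  0.        ,  1.        ]])}
{'time': 0.1, 'joint_positions': array([-1.32339369e+00,  3.53593684e-01,  1.63401035e+00, -4.16459514e-05,
        1.15521173e+00, -2.38740987e-03]), 'qvel': array([-0.00099667, -0.00037322, -0.00140328, -0.00139647,  0.00118964,
        0.00020913]), 'tau': array([ 4.62332300e-04, -5.94906485e+01, -3.34930801e+01,  6.99298410e-02,
        1.82384974e-02, -3.39703263e-05]), 'tcp_pos': array([ 0.15439471, -0.60520659,  0.22495067]), 'tcp_rot': array([ 9.92209515e-01,  1.24578906e-01, -9.36357729e-05, -6.04646167e-04]), 'ft_force': array([0.3238017 , 0.18986446, 0.14697852]), 'wrist_torque': array([ 0.04716794, -0.0456521 , -0.00058064]), 'gripper_force': 0.0, 'opening': 0.09170337420151183}
```

View pics/scene0.png

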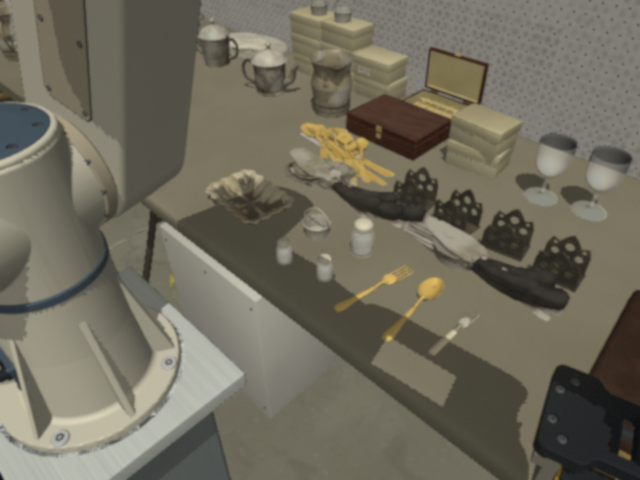

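View pics/side0.png

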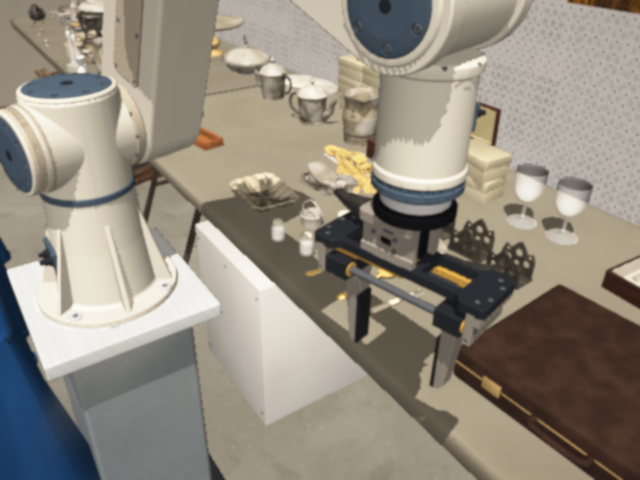

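The scene view shows the dish at (248,195), the basket at (316,222) and the gold fork from (338,308) to (410,270). The gold spoon runs from (388,338) to (433,288) and the pearl fork is at (455,335). Salt-jar candidates are (362,236), which is the largest, (284,251) and (325,267). The goblets and the pile of gold cutlery at (345,150) are no part of the job. The side view shows the arm blocking most of the cutlery.

```bash
cat > h.py <<'E'
import numpy as np, cv2
from workcell import ctrl
def ray(n,uv,z,c=None):
    c=c or ctrl.calibration(n);K=c["camera_matrix"];T=c["T"]
    uv=np.atleast_2d(np.array(uv,float))
    d=np.c_[(uv[:,0]-K[0,2])/K[0,0],-(uv[:,1]-K[1,2])/K[1,1],-np.ones(len(uv))]@T[:3,:3].T
    return (T[:3,3]+d*((z-T[2,3])/d[:,2])[:,None])
def proj(n,P,c=None):
    c=c or ctrl.calibration(n);K=c["camera_matrix"];T=c["T"]
    p=(np.atleast_2d(P)-T[:3,3])@T[:3,:3]
    return np.c_[K[0,0]*p[:,0]/-p[:,2]+K[0,2],K[1,1]*-p[:,1]/-p[:,2]+K[1,2]]
def gold(im,lo=(15,110,80),hi=(32,255,255)):
    h=cv2.cvtColor(im,cv2.COLOR_RGB2HSV);m=cv2.inRange(h,lo,hi)
    return cv2.morphologyEx(m,cv2.MORPH_CLOSE,np.ones((3,3)))
def comps(m,amin=60):
    n,l,s,c=cv2.connectedComponentsWithStats(m)
    return [(i,s[i],c[i],np.argwhere(l==i)[:,::-1]) for i in range(1,n) if s[i,4]>=amin]
E
python3 - <<'E'
from h import *
np.set_printoptions(precision=4,suppress=True)
im=cv2.imread("pics/scene0.png")[:,:,::-1].copy()
for i,s,c,p in comps(gold(im)):
    w=ray("scene",p,0.005)[:,:2];m=w.mean(0);u=np.linalg.svd(w-m,full_matrices=False)[2]
    q=(w-m)@u.T;a,b=q[:,0].min(),q[:,0].max()
    print(s,c,"ctr",m+u[0]*(a+b)/2,"len",b-a,"dir",np.degrees(np.arctan2(u[0,1],u[0,0])),"wid",np.ptp(q[:,1]))
for nm,uv,z in [("jarbase",(362,252),0),("jarcap",(362,222),.066),("j2",(284,262),0),("j3",(325,279),0),("basket rim",(316,216),.028),("basketfoot",(317,234),0),("pearl a",(431,353),0.005),("pearl b",(479,315),.005),("dish",(248,200),.01),("dishL",(208,190),.025),("dishR",(292,206),.025),("dish far",(258,172),.025),("dish near",(238,220),.025)]:
    print(nm,ray("scene",uv,z)[0])
cv2.imwrite("pics/crop.png",cv2.resize(im[160:360,190:490][:,:,::-1],None,fx=2.6,fy=2.6,interpolation=cv2.INTER_CUBIC))
E
```

```text
[ 301  123   93   62 1977] [344.9433 150.0855] ctr [0.6913 0.1439] len 0.3191180727332933 dir -105.3301814742664 wid 0.13352534028327756
[376 125   6  14  72] [378.2361 131.0694] ctr [0.812  0.1438] len 0.0652109349440972 dir -141.49016473955803 wid 0.012662312690049665
[334 269  77  43 503] [372.5268 288.3042] ctr [ 0.3946 -0.1862] len 0.15152345667585682 dir 170.10574152916905 wid 0.02208020700638492
[382 277  62  64 769] [416.9597 302.9584] ctr [ 0.4092 -0.2589] len 0.16554681710634753 dir -174.23412926115702 wid 0.03480102216397094
[618 450  13  10  70] [624.0429 454.5   ] ctr [ 0.393  -0.5854] len 0.013195625261250085 dir -76.34644381994407 wid 0.008224451610005193
jarbase [ 0.456  -0.1121  0.    ]
jarcap [ 0.456  -0.1078  0.066 ]
j2 [ 0.341  -0.0313  0.    ]
j3 [ 0.3607 -0.1121  0.    ]
basket rim [ 0.4479 -0.0047  0.028 ]
basketfoot [ 0.4358 -0.0189  0.    ]
pearl a [ 0.3549 -0.3303  0.005 ]
pearl b [ 0.4665 -0.3415  0.005 ]
dish [0.407  0.1462 0.01  ]
dishL [0.3608 0.2132 0.025 ]
dishR [0.4409 0.0531 0.025 ]
dish far [0.4731 0.1914 0.025 ]
dish near [0.3416 0.0935 0.025 ]
```

View pics/crop.png

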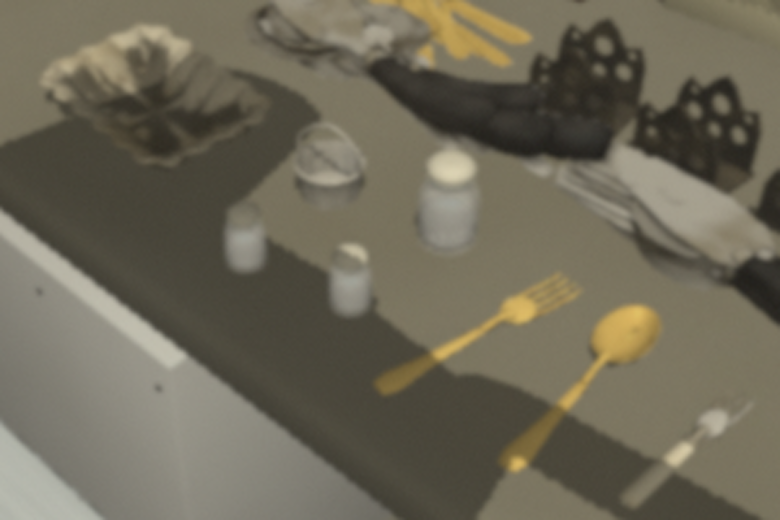

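The crop confirms the capped, largest jar at scene pixel (362,236). The two smaller ones are decoys. I'll move above the cutlery for a wrist view.

>>> play_rows --rows "-1 0 0 120 0; -1 0 0 120 0; -1 0 0 120 0; -1 210 370 120 0; -1 210 370 120 0; -1 210 370 120 0; -1 210 370 120 0; -1 210 370 120 0; -1 210 370 120 0; -1 210 370 120 0; -1 210 370 120 0; -1 210 370 120 0"

```text
time: 1.3
tcp_pos: [0.3653, -0.2326, 0.3455]
tcp_rot: [0.992, 0.125, 0.0, -0.0]
ft_force: [0.7, -0.2, -0.5]
opening: 0.0914
gripper_force: 0.0
```

```bash
python3 - <<'E'
from h import *
np.set_printoptions(precision=4,suppress=True)
print(ctrl.sense()["tcp_pos"])
c=ctrl.calibration("wrist");im=ctrl.grab_frame("wrist");print(c)
cv2.imwrite("pics/w1.png",im[:,:,::-1])
for i,s,cc,p in comps(gold(im),300):
    w=ray("wrist",p,0.005,c)[:,:2];m=w.mean(0);u=np.linalg.svd(w-m,full_matrices=False)[2]
    q=(w-m)@u.T;a,b=q[:,0].min(),q[:,0].max()
    print(s,cc,"ctr",m+u[0]*(a+b)/2,"len",b-a,"dir",np.degrees(np.arctan2(u[0,1],u[0,0])),"wid",np.ptp(q[:,1]))
E
```

```text
[ 0.3653 -0.2326  0.3455]
{'camera_matrix': array([[350.7859,   0.    , 323.6372],
       [  0.    , 350.7859, 242.0118],
       [  0.    ,   0.    ,   1.    ]]), 'T': array([[ 0.2496,  0.9287,  0.2744,  0.4421],
       [-0.9684,  0.2397,  0.0695, -0.2131],
       [-0.0012, -0.2831,  0.9591,  0.5042],
       [ 0.    ,  0.    ,  0.    ,  1.    ]])}
[  86  363   42   70 1296] [101.6296 398.0988] ctr [-0.0634  0.0485] len 0.156608795395251 dir 172.87353870990046 wid 0.057393310898742736
[ 520  363   42   70 1292] [545.6842 398.0898] ctr [ 0.1263 -0.6846] len 0.15675987538356911 dir -144.07771361838158 wid 0.057990167989447526
[ 299  451  341   18 3822] [493.0926 462.0228] ctr [-0.0397 -0.6107] len 0.6214346919178532 dir 105.91448551104433 wid 0.04265884277383307
```

View pics/w1.png

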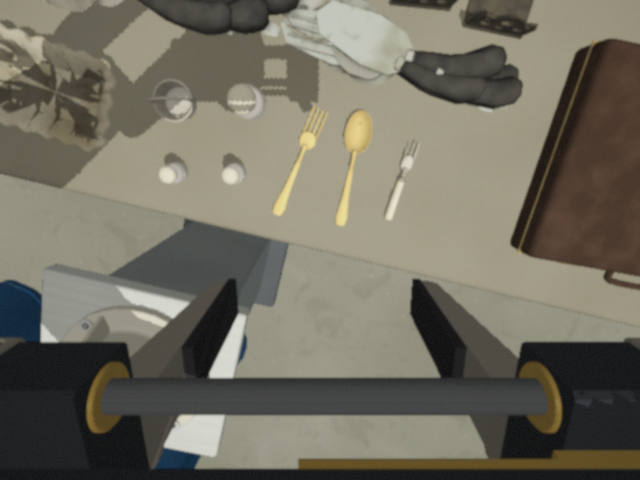

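The wrist view shows the fork from (279,212) to (320,108), the spoon from (342,222) to (358,112) and the pearl fork from (390,217) to (413,145). The basket is at (177,102), the salt jar at (245,100), the decoy jars at (172,173) and (233,173), and the dish at upper left.

```bash
cat >> h.py <<'E'
def cutlery(n="wrist",im=None,smin=75,amin=150,box=None):
    c=ctrl.calibration(n);im=ctrl.grab_frame(n) if im is None else im
    out=[]
    for i,s,cc,p in comps(gold(im,(14,smin,90),(34,255,255)),amin):
        w=ray(n,p,0.005,c)[:,:2];m=w.mean(0);u=np.linalg.svd(w-m,full_matrices=False)[2]
        q=(w-m)@u.T;a,b=q[:,0].min(),q[:,0].max()
        if not .12<b-a<.2: continue
        d=u[0]*(1 if u[0,0]>0 else -1);q0=(w-m)@d;ctr=m+d*(q0.min()+q0.max())/2
        k=(abs((w-ctr)@d)<.025);mid=w[k].mean(0)
        # handle axis
        k=((w-ctr)@d<.02);hm=w[k].mean(0);hu=np.linalg.svd(w[k]-hm,full_matrices=False)[2][0];hu=hu*np.sign(hu@d)
        print(s,"ctr",ctr,"mid",mid,"len",b-a,"wid",np.ptp(q[:,1]),"dir",np.degrees(np.arctan2(d[1],d[0])),"hdir",np.degrees(np.arctan2(hu[1],hu[0])))
E
python3 - <<'E'
from h import *
np.set_printoptions(precision=4,suppress=True)
im=cv2.imread("pics/w1.png")[:,:,::-1].copy()
cutlery("wrist",im)
print(ctrl.sense()["tcp_rot"])
c=None
for nm,uv,z in [("jar top",(246,99),.06),("basket",(176,103),.014),("pa",(389,218),.005),("pb",(415,142),.005),("edgeL",(0,177),0),("edgeR",(640,322),0)]: print(nm,ray("wrist",uv,z)[0])
E
```

```text
[ 273  106   55  110 1199] ctr [ 0.4015 -0.1832] mid [ 0.4005 -0.183 ] len 0.15714270429054256 wid 0.023079784005815063 dir -9.82381015302118 hdir -9.744988996362594
[ 335  110   37  116 1505] ctr [ 0.4115 -0.2572] mid [ 0.4106 -0.2573] len 0.16042654734767797 wid 0.03741798009261947 dir 4.2980273451193325 hdir 4.223208978932563
[537 365  25  68 522] ctr [ 0.1301 -0.6945] mid [ 0.1322 -0.6989] len 0.1452364307965892 wid 0.033356984369079544 dir 31.69684212599891 hdir 22.437454773102868
[ 86 366  24  67 546] ctr [-0.0677  0.062 ] mid [-0.0671  0.0666] len 0.14350365428473622 wid 0.03578208005144643 dir -2.5367200861272203 hdir 6.958863473957983
[ 0.9921  0.1256  0.0006 -0.001 ]
jar top [ 0.4635 -0.1109  0.06  ]
basket [ 0.438  -0.0128  0.014 ]
pa [ 0.3595 -0.3303  0.005 ]
pb [ 0.4699 -0.3328  0.005 ]
edgeL [0.2771 0.2225 0.    ]
edgeR [ 0.2967 -0.772   0.    ]
```

>>> play_rows --rows "-1 30 350 60 0; -1 30 350 60 0; -1 30 350 60 0; -1 30 350 60 0; -1 30 350 60 0; -1 30 350 60 0; -1 30 350 60 0; -1 30 350 60 0; -1 30 350 60 0; -1 30 350 60 0"

```text
time: 2.35
tcp_pos: [0.3942, 0.1134, 0.4051]
tcp_rot: [0.992, 0.125, -0.0, 0.0]
ft_force: [0.1, -0.3, 0.3]
opening: 0.0918
gripper_force: 0.0
```

```bash
python3 - <<'E'
from h import *
np.set_printoptions(precision=4,suppress=True)
print(ctrl.sense()["tcp_pos"],ctrl.sense()["tcp_rot"])
im=ctrl.grab_frame("wrist");print(ctrl.calibration("wrist")["T"])
cv2.imwrite("pics/w2.png",im[:,:,::-1])
E
```

```text
[0.3942 0.1134 0.4051] [ 0.9922  0.1245 -0.0005  0.0004]
[[ 0.2466  0.9291  0.2757  0.4713]
 [-0.9691  0.2364  0.0702  0.1325]
 [ 0.0001 -0.2845  0.9587  0.5637]
 [ 0.      0.      0.      1.    ]]
```

View pics/w2.png

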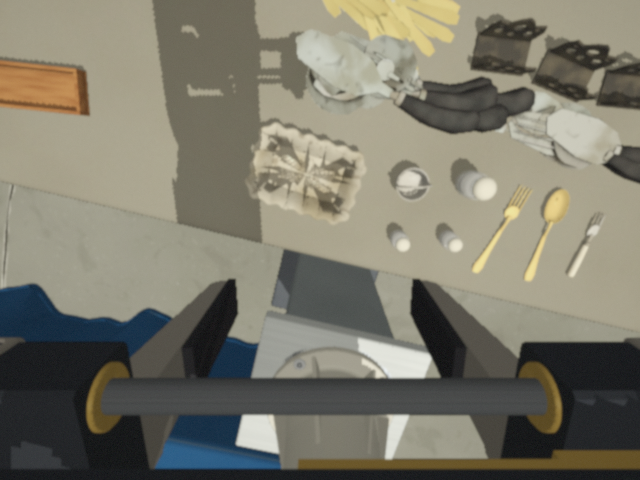

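The left of the dish is clear. The dish corners are near (262,122), (366,155), (352,222) and (250,187). I'll crop it for its rim.

```bash
python3 - <<'E'
from h import *
im=cv2.imread("pics/w2.png")
cv2.imwrite("pics/w2c.png",cv2.resize(im[105:240,230:390],None,fx=5,fy=4.4,interpolation=cv2.INTER_CUBIC)[:594])
E
```

```text
(no output)
```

View pics/w2c.png

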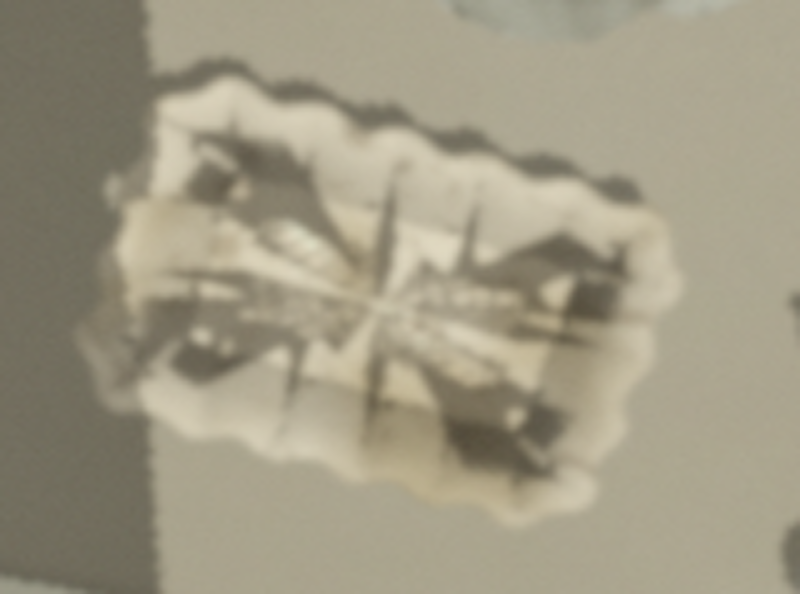

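The rim's bumps and the pattern's centre are clear in the crop: centre at (378,308), far edge from (225,78) to (640,205), near edge from (120,405) to (515,523).

```bash
python3 - <<'E'
from h import *
np.set_printoptions(precision=4,suppress=True)
f=lambda L:[(230+x/5,105+y/4.4) for x,y in L]
far=[(225,78),(300,105),(388,128),(470,150),(560,178),(640,205)]
near=[(120,408),(200,437),(285,460),(365,480),(515,523)]
L=[(108,190),(80,330)];R=[(680,285),(657,350),(630,435),(597,500)]
print("ctr floor",ray("wrist",f([(378,308)]),.003))
F,N=ray("wrist",f(far),.025)[:,:2],ray("wrist",f(near),.025)[:,:2]
for w in (F,N):
    p=np.polyfit(w[:,1],w[:,0],1);print("edge long dir deg",np.degrees(np.arctan(p[0])))
A=np.vstack([F,N,ray("wrist",f(L+R),.025)[:,:2]]).astype(np.float32)
r=cv2.minAreaRect(A);print(r)
c=ray("scene",[(248,196)],.01);print(ctrl.sense()["tcp_rot"])
# scene-view rim extremes
im=cv2.imread("pics/w2.png")[:,:,::-1].copy();cutlery("wrist",im)
for nm,uv,z in [("jar cap",(485,188),.066),("jar base",(470,176),0),("basket rim ctr",(413,183),.028)]:print(nm,ray("wrist",uv,z))
E
```

```text
ctr floor [[0.4099 0.1462 0.003 ]]
edge long dir deg 3.743508818872823
edge long dir deg 4.0943827057637305
((0.4115644693374634, 0.1458943635225296), (0.17512276768684387, 0.11810256540775299), 86.50789642333984)
[ 0.9923  0.1239 -0.0004  0.0003]
[ 323    0  137   56 4221] ctr [0.6512 0.0828] mid [0.6497 0.0823] len 0.1900821350725058 wid 0.07138523494000289 dir -82.4829734955755 hdir -86.5555519425824
[   0   59   90   57 4160] ctr [0.4379 0.5509] mid [0.4384 0.5511] len 0.1334413167718692 wid 0.0684714009065738 dir -79.69798545726145 hdir -74.30891521702821
[472 187  59  86 832] ctr [ 0.3996 -0.1836] mid [ 0.3987 -0.1841] len 0.15547431434149955 wid 0.02368575838765788 dir -10.120974992235514 hdir -11.100149971141509
[ 524  189   46   92 1044] ctr [ 0.4101 -0.2593] mid [ 0.4087 -0.2591] len 0.15945793524243468 wid 0.037981240171013904 dir 2.2884598664199682 hdir 2.705502347391738
[  86  364   42   69 1189] ctr [-0.0952  0.4276] mid [-0.0937  0.4404] len 0.17334370236196672 wid 0.062404762093608374 dir -7.343109055721505 hdir 11.849742665844987
[ 521  364   41   69 1170] ctr [ 0.1148 -0.3974] mid [ 0.1221 -0.4087] len 0.1748043640581329 wid 0.06160747245748259 dir 36.00819192519852 hdir 15.988669305865988
jar cap [[ 0.4618 -0.1057  0.066 ]]
jar base [[ 0.4724 -0.1071  0.    ]]
basket rim ctr [[ 0.4412 -0.0151  0.028 ]]
```

Dish centre is (0.411, 0.146), yaw −3.7°. Targets:

| Item | Place |
|---|---|
| Spoon | (0.4186, 0.2677) |
| Fork | (0.422, 0.3226) |
| Jar | (0.554, 0.314) |
| Basket | dish centre |

Next I approach the spoon at (0.4105, −0.258), yaw 4°.

>>> play_rows --rows "0.1 16 -371 -305 -10; 0.1 16 -371 -305 -10; 0.1 16 -371 -305 -10; 0.1 16 -371 -305 -10; 0.1 16 -371 -305 -10; 0.1 16 -371 -305 -10; 0.1 16 -371 -305 -10; 0.1 16 -371 -305 -10; 0.1 16 -371 -305 -10; 0.1 16 -371 -305 -10; 0.1 16 -371 -305 -10; 0.1 16 -371 -305 -10"

```text
time: 3.6
tcp_pos: [0.4089, -0.2575, 0.1003]
tcp_rot: [0.999, 0.036, -0.001, -0.001]
ft_force: [-0.6, -0.0, 0.0]
opening: 0.0418
gripper_force: 0.0
```

```bash
python3 - <<'E'
from h import *
np.set_printoptions(precision=4,suppress=True)
s=ctrl.sense();print(s["tcp_pos"],s["tcp_rot"],s["opening"])
im=ctrl.grab_frame("wrist")
cv2.imwrite("pics/w3.png",im[:,:,::-1]);cutlery("wrist",im)
E
```

```text
[ 0.4089 -0.2575  0.1003] [ 0.9994  0.0358 -0.0007 -0.0005] 0.04176924203865643
[ 301  135   52  203 4873] ctr [ 0.4117 -0.2589] mid [ 0.4109 -0.2589] len 0.1590219606815434 wid 0.036846030421146626 dir 4.294930320268208 hdir 4.4335143585887735
[ 205  141   58  200 3223] ctr [ 0.4023 -0.1854] mid [ 0.4019 -0.185 ] len 0.1592075665775604 wid 0.023137690661938007 dir -9.700049321431216 hdir -9.124954846099568
```

View pics/w3.png

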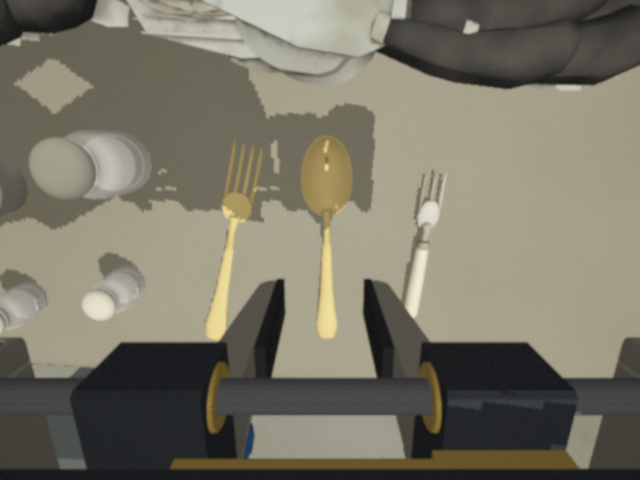

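The jaws straddle the spoon's handle, at (326,280). The pearl fork, at (428,240), is clear of the fingers.

>>> play_rows --rows "0.1 3 -1 -50 0; 0.1 3 -1 -75 0; 0.1 3 -1 -85 0; 0.1 3 -1 -88 0; 0.1 3 -1 -88 0; 1 3 -1 -88 0; 1 3 -1 -88 0; 1 3 -1 -88 0; 1 3 -1 -88 0; 1 3 -1 -88 0; 1 3 -1 -88 0; 1 3 -1 -88 0"

```text
time: 4.85
tcp_pos: [0.4137, -0.2577, 0.0129]
tcp_rot: [0.999, 0.038, 0.0, 0.0]
ft_force: [-1.4, -0.2, 5.7]
opening: 0.0084
gripper_force: 30.0
```

>>> play_rows --rows "1 0 0 50 0; 1 0 0 100 0; 1 0 0 140 0; 1 3 270 140 -4; 1 3 270 140 -4; 1 3 270 140 -4; 1 3 270 140 -4; 1 3 270 140 -4; 1 3 270 140 -4; 1 3 270 140 -4; 1 3 270 140 -4; 1 3 270 140 -4"

```text
time: 6.05
tcp_pos: [0.4164, 0.0115, 0.1525]
tcp_rot: [1.0, 0.002, -0.0, 0.0]
ft_force: [0.2, 0.4, -0.3]
opening: 0.0083
gripper_force: 30.0
```

>>> play_rows --rows "1 4 255 0 -4; 1 4 255 0 -4; 1 4 255 0 -4; 1 4 255 0 -4; 1 4 255 0 -4; 1 4 255 0 -4; 1 4 255 0 -4; 1 4 255 0 -4; 1 4 255 0 -4"

```text
time: 6.95
tcp_pos: [0.4206, 0.2656, 0.1524]
tcp_rot: [0.999, -0.033, -0.0, 0.0]
ft_force: [-0.1, 0.0, 0.2]
opening: 0.0085
gripper_force: 30.0
```

```bash
python3 - <<'E'
from h import *
np.set_printoptions(precision=4,suppress=True)
s=ctrl.sense();print(s["tcp_pos"],s["tcp_rot"],s["opening"],s["gripper_force"])
im=ctrl.grab_frame("wrist")
cv2.imwrite("pics/w4.png",im[:,:,::-1])
E
```

```text
[0.4206 0.2656 0.1524] [ 0.9994 -0.0332 -0.0003  0.0003] 0.00851602478001724 29.997677206993103
```

View pics/w4.png

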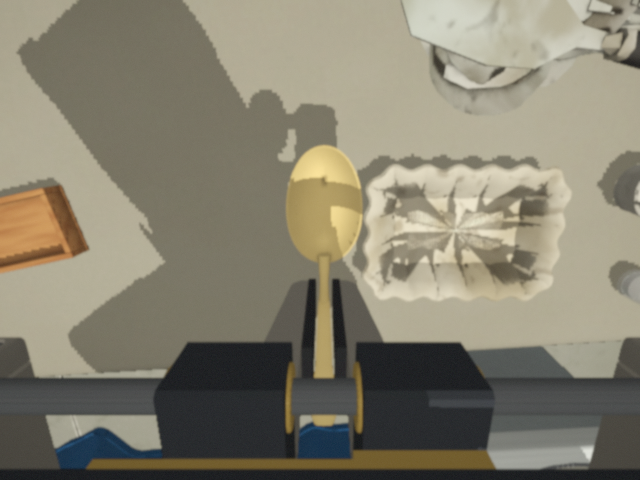

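The spoon is held, with its bowl at (324,203). The dish is square to the tool, with its rim between columns 364–569 and rows 163–303 and its pattern centre at (452,230).

```bash
python3 - <<'E'
from h import *
np.set_printoptions(precision=4,suppress=True)
P=ray("wrist",[(364,233),(569,233),(466,163),(466,303)],.025)[:,:2]
print(P, (P[0]+P[1])/2,(P[2]+P[3])/2,np.linalg.norm(P[0]-P[1]),np.linalg.norm(P[2]-P[3]))
print(ray("wrist",[(452,230)],.003))
im=cv2.imread("pics/w4.png");h=cv2.cvtColor(im,cv2.COLOR_BGR2HSV)
# far rim bumps: first non-table pixel down each column
e=cv2.Canny(im,40,100)
far=np.array([(x,150+np.argmax(e[150:220,x]>0)) for x in range(385,560)]);near=np.array([(x,320-np.argmax(e[320:250:-1,x]>0)) for x in range(385,560)])
for q in(far,near):
    w=ray("wrist",q,.025)[:,:2];p=np.polyfit(w[:,1],w[:,0],1);print(np.degrees(np.arctan(p[0])),np.polyval(p,.146))
E
```

```text
[[0.421  0.2311]
 [0.4096 0.0583]
 [0.4734 0.148 ]
 [0.35   0.142 ]] [0.4153 0.1447] [0.4117 0.145 ] 0.17316005294764697 0.12362205226733906
[[0.4125 0.1491 0.003 ]]
6.396566040199784 0.47678806099055243
-0.5729883104152392 0.3564273019240067
```

>>> play_rows --rows "1 0 2 -50 0; 1 0 2 -100 0; 1 0 2 -125 0; 1 0 2 -136 0; 1 0 2 -139 0; 1 0 2 -139 0; 1 0 2 -139 0; 0.6 0 2 -139 0; 0.6 0 2 -139 0; 0.6 0 2 -139 0; 0.6 0 2 -139 0"

```text
time: 8.1
tcp_pos: [0.4206, 0.2696, 0.0139]
tcp_rot: [0.999, -0.032, 0.0, -0.0]
ft_force: [-0.4, 0.3, -0.7]
opening: 0.0183
gripper_force: 0.0
```

>>> play_rows --rows "0.6 0 0 30 0; 0.6 0 0 80 0; 0.6 0 0 130 0; 0.6 0 0 180 0; 0.6 0 0 180 0"

```text
time: 8.6
tcp_pos: [0.4237, 0.2715, 0.2002]
tcp_rot: [0.999, -0.032, 0.005, -0.003]
ft_force: [0.1, -0.4, 0.4]
opening: 0.0184
gripper_force: 0.0
```

```bash
python3 - <<'E'
from h import *
np.set_printoptions(precision=4,suppress=True)
s=ctrl.sense();print(s["tcp_pos"],s["tcp_rot"],s["opening"],s["gripper_force"])
im=ctrl.grab_frame("wrist")
cv2.imwrite("pics/w5.png",im[:,:,::-1]);cutlery("wrist",im)
E
```

```text
[0.4237 0.2715 0.2002] [ 0.9995 -0.0321  0.0045 -0.0031] 0.01841456998136106 0.0
[ 308  146   37  151 2598] ctr [0.4165 0.2686] mid [0.4154 0.2687] len 0.15787422163279513 wid 0.03578389679116757 dir -3.6805377036596196 hdir -3.6393779364966954
[   0  183  126   87 7629] ctr [0.4319 0.5535] mid [0.4338 0.5539] len 0.1492008387514962 wid 0.07358792219107924 dir -76.22304798276078 hdir -61.81099137753431
```

>>> play_rows --rows "0.1 -19 -453 0 -6; 0.1 -19 -453 0 -6; 0.1 -19 -453 0 -6; 0.1 -19 -453 0 -6; 0.1 -19 -453 0 -6; 0.1 -19 -453 0 -6; 0.1 -19 -453 0 -6; 0.1 -19 -453 0 -6; 0.1 -19 -453 0 -6; 0.1 -19 -453 -50 -6; 0.1 -19 -453 -100 -6; 0.1 -19 -453 -100 -6"

```text
time: 9.85
tcp_pos: [0.3961, -0.1818, 0.0877]
tcp_rot: [0.996, -0.085, -0.006, -0.002]
ft_force: [-0.4, 0.5, 0.6]
opening: 0.0418
gripper_force: 0.0
```

```bash
python3 - <<'E'
from h import *
np.set_printoptions(precision=4,suppress=True)
im=ctrl.grab_frame("wrist");s=ctrl.sense();print(s["tcp_pos"],s["tcp_rot"],s["opening"],s["gripper_force"])
im=ctrl.grab_frame("wrist")
cutlery("wrist",im)
E
```

```text
[ 0.3981 -0.1822  0.0907] [ 0.9964 -0.0847 -0.0044 -0.0016] 0.04142258448653636 0.0
[ 311  131   34  210 3493] ctr [ 0.4037 -0.1863] mid [ 0.4031 -0.1861] len 0.15956715845365096 wid 0.022743464804108215 dir -10.042143893524445 hdir -9.889460107949098
```

>>> play_rows --rows "0.1 0 0 -30 0; 0.1 0 0 -30 0; 0.1 0 0 -30 0; 0.1 0 0 -30 0"

```text
time: 10.35
tcp_pos: [0.4027, -0.1839, 0.0655]
tcp_rot: [0.996, -0.084, 0.001, 0.0]
ft_force: [-0.3, 0.5, 0.4]
opening: 0.0408
gripper_force: 0.0
```

Fork at (0.403, −0.1858), so I move y −2 and z −53.

>>> play_rows --rows "0.1 0 -2 -30 0; 0.1 0 -2 -46 0; 0.1 0 -2 -52 0; 0.1 0 -2 -52 0; 1 0 -2 -52 0; 1 0 -2 -52 0; 1 0 -2 -52 0; 1 0 -2 -52 0; 1 0 -2 -52 0; 1 0 -2 -52 0; 1 0 -2 -52 0"

```text
time: 11.45
tcp_pos: [0.4017, -0.1857, 0.0119]
tcp_rot: [0.996, -0.084, 0.0, 0.0]
ft_force: [-1.1, 0.7, 5.9]
opening: 0.0083
gripper_force: 30.0
```

>>> play_rows --rows "1 0 0 50 0; 1 0 0 100 0; 1 0 0 140 0; 1 9 270 140 3; 1 9 270 140 3; 1 9 270 140 3; 1 9 270 140 3; 1 9 270 140 3; 1 9 270 140 3; 1 9 270 140 3; 1 9 270 140 3"

```text
time: 12.55
tcp_pos: [0.4101, 0.0843, 0.1514]
tcp_rot: [0.998, -0.057, -0.0, 0.0]
ft_force: [0.4, -0.3, -0.2]
opening: 0.0083
gripper_force: 30.0
```

>>> play_rows --rows "1 9 239 0 3; 1 9 239 0 3; 1 9 239 0 3; 1 9 239 0 3; 1 9 239 0 3; 1 9 239 0 3; 1 9 239 0 3; 1 9 239 0 3; 1 9 239 0 3"

```text
time: 13.45
tcp_pos: [0.4197, 0.3216, 0.1515]
tcp_rot: [0.999, -0.033, -0.0, 0.0]
ft_force: [-0.7, -1.7, -0.5]
opening: 0.0083
gripper_force: 30.0
```

>>> play_rows --rows "1 0 1 -50 0; 1 0 1 -100 0; 1 0 1 -125 0; 1 0 1 -136 0; 1 0 1 -139 0; 1 0 1 -139 0; 1 0 1 -139 0; 0.6 0 1 -139 0; 0.6 0 1 -139 0; 0.6 0 1 -139 0; 0.6 0 1 -139 0"

```text
time: 14.55
tcp_pos: [0.4196, 0.3245, 0.0129]
tcp_rot: [0.999, -0.032, 0.0, -0.0]
ft_force: [-0.6, 1.3, 0.6]
opening: 0.0185
gripper_force: 0.0
```

>>> play_rows --rows "0.6 0 0 30 0; 0.6 0 0 80 0; 0.6 0 0 130 0; 0.6 0 0 180 0; 0.6 0 -20 180 0; 0.6 0 -20 180 0; 0.6 0 -20 180 0; 0.6 0 -20 180 0"

```text
time: 15.35
tcp_pos: [0.419, 0.3044, 0.1915]
tcp_rot: [0.999, -0.032, -0.001, 0.0]
ft_force: [-0.2, -0.4, -0.7]
opening: 0.0182
gripper_force: 0.0
```

```bash
python3 - <<'E'
from h import *
np.set_printoptions(precision=4,suppress=True)
s=ctrl.sense();print(s["tcp_pos"],s["tcp_rot"])
im=ctrl.grab_frame("wrist")
cv2.imwrite("pics/w6.png",im[:,:,::-1]);cutlery("wrist",im)
E
```

```text
[0.419  0.3044 0.1915] [ 0.9995 -0.0323 -0.0008  0.0005]
[ 340  136   39  147 2647] ctr [0.4237 0.2696] mid [0.4278 0.2694] len 0.1484594264012299 wid 0.03683977843401507 dir -3.730852474626285 hdir -3.580538122737878
[ 291  138   24  155 1835] ctr [0.4204 0.3244] mid [0.4201 0.3247] len 0.15828535253470583 wid 0.022927616435145695 dir -3.060910611047312 hdir -2.0246499405154723
[   0  175  149   95 9512] ctr [0.4319 0.5684] mid [0.4334 0.5687] len 0.1703944099459952 wid 0.07346305610575692 dir -77.68414456970328 hdir -67.80285034366287
```

View pics/w6.png

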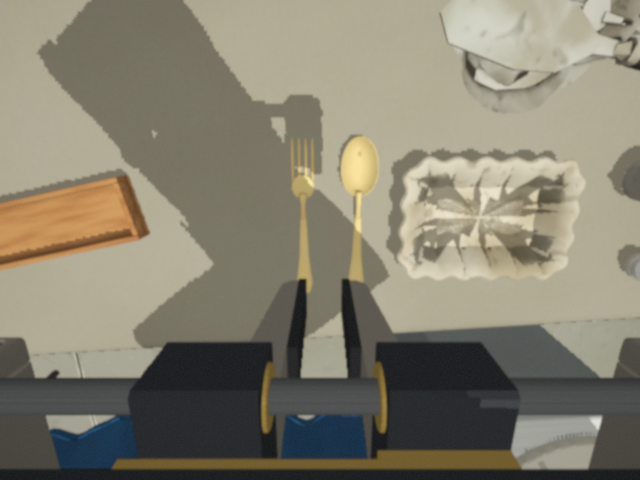

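The fork and spoon lie side by side to the left of the dish, with their tips level: tines at (303,138), bowl at (360,137). Next is the basket.

>>> play_rows --rows "-0.7 -40 -318 0 0; -0.7 -40 -318 0 0; -0.7 -40 -318 0 0; -0.7 -40 -318 0 0; -0.7 -40 -318 0 0; -0.7 -40 -318 0 0; -0.7 -40 -318 0 0; -0.7 -40 -318 0 0; -0.7 -40 -318 0 0; -0.7 -40 -318 0 0"

```text
time: 16.4
tcp_pos: [0.3797, -0.0127, 0.1923]
tcp_rot: [0.999, -0.032, -0.0, -0.0]
ft_force: [-0.1, -0.3, -0.1]
opening: 0.0784
gripper_force: 0.0
```

```bash
python3 - <<'E'
from h import *
np.set_printoptions(precision=4,suppress=True)
s=ctrl.sense();print(s["tcp_pos"],s["tcp_rot"],s["opening"])
im=ctrl.grab_frame("wrist")
cv2.imwrite("pics/w7.png",im[:,:,::-1])
E
```

```text
[ 0.3797 -0.0127  0.1923] [ 0.9995 -0.0318 -0.0003 -0.0002] 0.07836187405201506
```

View pics/w7.png

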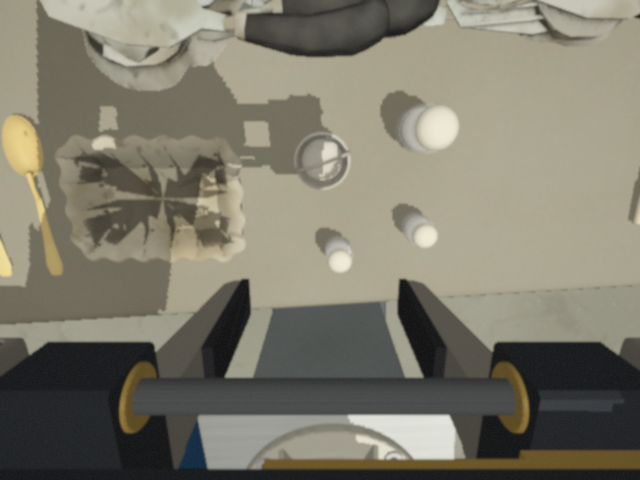

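The basket's rim circle is centred at (322,160) with a radius of about 28 px. The jar's cap is at (438,128).

```bash
python3 - <<'E'
from h import *
np.set_printoptions(precision=4,suppress=True)
im=cv2.imread("pics/w7.png")
g=cv2.cvtColor(im,cv2.COLOR_BGR2GRAY)[110:210,270:375]
print(cv2.HoughCircles(g,cv2.HOUGH_GRADIENT,1,20,param1=80,param2=15,minRadius=20,maxRadius=36))
P=ray("wrist",[(322,160),(294,160),(350,160)],.028);print(P,np.linalg.norm(P[1]-P[2]))
P=ray("wrist",[(438,128),(417,128),(459,128)],.066);print(P,np.linalg.norm(P[1]-P[2]))
E
```

```text
[[[51.5 50.5 25.7]]]
[[ 0.4402 -0.0152  0.028 ]
 [ 0.4417  0.0099  0.028 ]
 [ 0.4386 -0.0403  0.028 ]] 0.050291048717141906
[[ 0.4609 -0.1065  0.066 ]
 [ 0.4619 -0.0904  0.066 ]
 [ 0.4599 -0.1227  0.066 ]] 0.03245191536614032
```

>>> play_rows --rows "-0.7 60 -3 -30 0; -0.7 60 -3 -60 0; -0.7 60 -3 -100 0; -0.7 60 -3 -140 0; -0.7 60 -3 -165 0; -0.7 60 -3 -175 0; -0.7 60 -3 -175 0; -0.7 60 -3 -175 0; 0.5 60 -3 -175 0; 0.5 60 -3 -175 0; 0.5 60 -3 -175 0; 0.5 60 -3 -175 0"

```text
time: 17.65
tcp_pos: [0.4399, -0.0167, 0.0181]
tcp_rot: [0.999, -0.032, 0.001, 0.0]
ft_force: [-0.3, -1.7, 6.5]
opening: 0.0488
gripper_force: 30.2
```

>>> play_rows --rows "0.5 0 0 0 0; 0.5 0 0 0 0; 0.5 0 0 20 0; 0.5 0 0 60 0; 0.5 0 0 100 0; 0.5 0 0 100 0"

```text
time: 18.25
tcp_pos: [0.4426, -0.0168, 0.1218]
tcp_rot: [0.999, -0.032, 0.004, 0.0]
ft_force: [0.4, -0.2, -0.0]
opening: 0.0483
gripper_force: 30.0
```

>>> play_rows --rows "0.5 -29 163 0 0; 0.5 -29 163 0 0; 0.5 -29 163 0 0; 0.5 -29 163 0 0; 0.5 -29 163 0 0; 0.5 -29 163 0 0; 0.5 -29 163 0 0"

```text
time: 18.95
tcp_pos: [0.4104, 0.1454, 0.1172]
tcp_rot: [0.999, -0.033, -0.0, 0.0]
ft_force: [-0.2, 0.2, -0.3]
opening: 0.0485
gripper_force: 30.0
```

```bash
python3 - <<'E'
from h import *
np.set_printoptions(precision=4,suppress=True)
s=ctrl.sense();print(s["tcp_pos"],s["tcp_rot"],s["opening"])
im=ctrl.grab_frame("wrist")
cv2.imwrite("pics/w8.png",im[:,:,::-1])
E
```

```text
[0.4104 0.1454 0.1172] [ 0.9995 -0.0326 -0.0003  0.0002] 0.04847182141017109
```

View pics/w8.png

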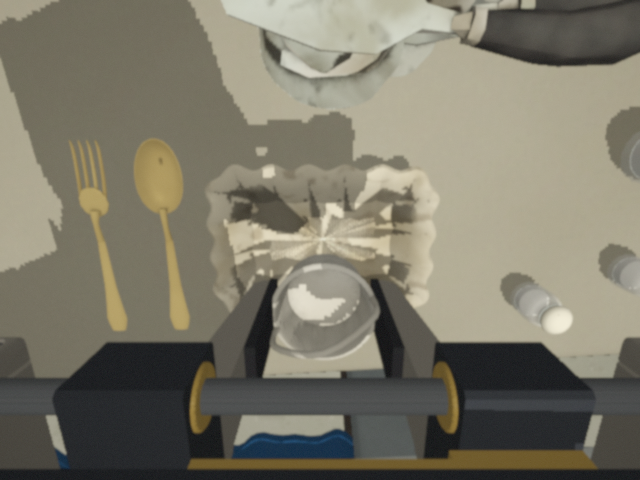

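The basket hangs upright between the jaws at (325,305), above the dish (columns 207–437, centre 322). Lowering it.

>>> play_rows --rows "0.5 0 0 -40 0; 0.5 0 0 -75 0; 0.5 0 0 -90 0; 0.5 0 0 -95 0; 0.5 0 0 -97 0; 0.5 0 0 -97 0; 0.5 0 0 -97 0"

```text
time: 19.7
tcp_pos: [0.4114, 0.1462, 0.0214]
tcp_rot: [0.999, -0.033, 0.001, -0.0]
ft_force: [-0.1, -0.5, -0.1]
opening: 0.0484
gripper_force: 30.0
```

>>> play_rows --rows "0.5 0 0 -1 0; 0.5 0 0 -2 0; 0.5 0 0 -2 0; -0.4 0 0 -2 0; -0.4 0 0 -2 0; -0.4 0 0 -2 0; -0.4 0 0 -2 0; -0.4 0 0 40 0; -0.4 0 0 80 0; -0.4 0 0 110 0; -0.4 0 0 110 0"

```text
time: 20.8
tcp_pos: [0.4129, 0.1473, 0.134]
tcp_rot: [0.999, -0.032, 0.003, -0.001]
ft_force: [0.2, 0.5, -0.6]
opening: 0.0641
gripper_force: 0.0
```

>>> play_rows --rows "-0.9 0 -40 60 0; -0.9 0 -90 60 0; -0.9 0 -140 60 0; -0.9 0 -190 60 0; -0.9 0 -240 60 0; -0.9 10 -253 60 0; -0.9 10 -253 60 0; -0.9 10 -253 60 0"

```text
time: 21.6
tcp_pos: [0.4199, -0.1069, 0.1895]
tcp_rot: [0.999, -0.033, -0.001, -0.0]
ft_force: [0.0, 0.4, 0.1]
opening: 0.0876
gripper_force: 0.0
```

```bash
python3 - <<'E'
from h import *
np.set_printoptions(precision=4,suppress=True)
s=ctrl.sense();print(s["tcp_pos"],s["tcp_rot"],s["opening"])
im=ctrl.grab_frame("wrist")
cv2.imwrite("pics/w9.png",im[:,:,::-1])
E
```

```text
[ 0.4199 -0.1069  0.1895] [ 0.9994 -0.0332 -0.0009 -0.0003] 0.08757342636664502
```

View pics/w9.png

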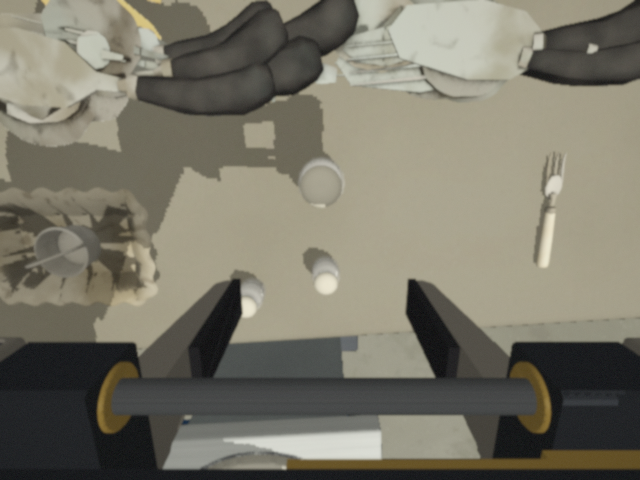

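The basket stands in the dish at (66,252). The jar's cap is at (321,185), and the pearl fork at (550,210) is untouched.

```bash
python3 - <<'E'
from h import *
np.set_printoptions(precision=4,suppress=True)
P=ray("wrist",[(321,185),(301,185),(342,185)],.066);print(P,np.linalg.norm(P[1]-P[2]))
print(ray("wrist",[(321,170),(66,252)],0.028))
print(ray("wrist",[(326,284),(250,306)],0.04))
E
```

```text
[[ 0.463  -0.1071  0.066 ]
 [ 0.4641 -0.0912  0.066 ]
 [ 0.4619 -0.1239  0.066 ]] 0.03282408583257626
[[ 0.4715 -0.1074  0.028 ]
 [ 0.4099  0.1423  0.028 ]]
[[ 0.3659 -0.1052  0.04  ]
 [ 0.3476 -0.0303  0.04  ]]
```

>>> play_rows --rows "-0.9 43 0 -20 0; -0.9 43 0 -50 0; -0.9 43 0 -90 0; -0.9 43 0 -130 0; -0.9 43 0 -155 0; -0.9 43 0 -162 0; -0.9 43 0 -162 0; -0.9 43 0 -162 0; 0.6 43 0 -162 0; 0.6 43 0 -162 0; 0.6 43 0 -162 0; 0.6 43 0 -162 0"

```text
time: 22.85
tcp_pos: [0.4638, -0.1067, 0.0291]
tcp_rot: [0.999, -0.032, 0.0, 0.0]
ft_force: [0.3, -0.0, -0.7]
opening: 0.0575
gripper_force: 0.0
```

>>> play_rows --rows "0.6 0 0 0 0; 0.6 0 0 0 0; 0.6 0 0 0 0; 0.6 0 0 40 0; 0.6 0 0 80 0; 0.6 0 0 120 0; 0.6 0 0 160 0; 0.6 0 0 160 0"

```text
time: 23.65
tcp_pos: [0.4665, -0.1073, 0.1934]
tcp_rot: [0.999, -0.032, 0.004, 0.001]
ft_force: [0.6, -0.8, -0.4]
opening: 0.0406
gripper_force: 29.9
```

>>> play_rows --rows "0.6 89 423 0 0; 0.6 89 423 0 0; 0.6 89 423 0 0; 0.6 89 423 0 0; 0.6 89 423 0 0; 0.6 89 423 0 0; 0.6 89 423 0 0; 0.6 89 423 0 0; 0.6 89 423 0 0; 0.6 89 423 0 0; 0.6 89 423 0 0; 0.6 89 423 0 0"

```text
time: 24.85
tcp_pos: [0.5518, 0.315, 0.1876]
tcp_rot: [0.999, -0.032, -0.001, 0.001]
ft_force: [-0.8, 0.2, -0.3]
opening: 0.0408
gripper_force: 29.9
```

```bash
python3 - <<'E'
from h import *
np.set_printoptions(precision=4,suppress=True)
s=ctrl.sense();print(s["tcp_pos"],s["tcp_rot"],s["opening"])
im=ctrl.grab_frame("scene")
cv2.imwrite("pics/s10.png",im[:,:,::-1])
E
```

```text
[0.5518 0.315  0.1876] [ 0.9995 -0.0324 -0.0008  0.0007] 0.04083586072860673
```

>>> play_rows --rows "0.6 0 1 -50 0; 0.6 0 1 -100 0; 0.6 0 1 -135 0; 0.6 0 1 -150 0; 0.6 0 1 -156 0; 0.6 0 1 -158 0; 0.6 0 1 -158 0; 0.6 0 1 -158 0"

```text
time: 25.7
tcp_pos: [0.5536, 0.318, 0.0324]
tcp_rot: [0.999, -0.032, 0.001, -0.001]
ft_force: [0.5, 0.5, -1.1]
opening: 0.0405
gripper_force: 29.9
```

>>> play_rows --rows "0.6 0 0 -1 0; 0.6 0 0 -2 0; 0.6 0 0 -3 0; 0.6 0 0 -3 0; 0.6 0 0 -3 0"

```text
time: 26.2
tcp_pos: [0.5528, 0.3176, 0.0286]
tcp_rot: [0.999, -0.032, 0.0, -0.0]
ft_force: [-2.4, -1.3, 8.6]
opening: 0.0409
gripper_force: 30.1
```

Contact (8.6 N). Releasing and rising.

>>> play_rows --rows "-0.4 0 0 1 0; -0.4 0 0 1 0; -0.4 0 0 1 0; -0.4 0 0 1 0; -0.4 0 0 30 0; -0.4 0 0 80 0; -0.4 0 0 130 0; -0.4 0 0 180 0; -0.4 0 0 230 0; -0.4 0 0 260 0; -0.4 0 0 260 0; -0.4 0 0 260 0"

```text
time: 27.4
tcp_pos: [0.5525, 0.3174, 0.2878]
tcp_rot: [0.999, -0.032, 0.0, -0.0]
ft_force: [-0.0, -0.1, -1.2]
opening: 0.0642
gripper_force: 0.0
```

>>> play_rows --rows "-0.4 -170 -80 0 0; -0.4 -170 -80 0 0; -0.4 -170 -80 0 0; -0.4 -170 -80 0 0; -0.4 -170 -80 0 0; -0.4 -170 -80 0 0; -0.4 -170 -80 0 0"

```text
time: 28.1
tcp_pos: [0.3832, 0.2378, 0.287]
tcp_rot: [0.999, -0.032, -0.0, 0.0]
ft_force: [0.3, 0.7, -0.7]
opening: 0.0644
gripper_force: 0.0
```

```bash
python3 - <<'E'
from h import *
np.set_printoptions(precision=4,suppress=True)
s=ctrl.sense();print(s["tcp_pos"],s["tcp_rot"],s["opening"])
im=ctrl.grab_frame("wrist");cutlery("wrist",im)
cv2.imwrite("pics/w11.png",im[:,:,::-1])
E
```

```text
[0.3832 0.2378 0.287 ] [ 0.9995 -0.0322 -0.0002  0.0002] 0.06437764242584051
[ 280  109   30  131 1869] ctr [0.4181 0.27  ] mid [0.4169 0.2701] len 0.15932603750281576 wid 0.035338301137639916 dir -3.4102184351005587 hdir -3.4769781345984603
[ 239  111   23  130 1527] ctr [0.4198 0.3243] mid [0.4194 0.3246] len 0.1584488157004052 wid 0.023237151069182897 dir -3.589989649336319 hdir -3.2776469556611665
[   0  140  128   80 6781] ctr [0.4333 0.5724] mid [0.4349 0.5727] len 0.17668045985715242 wid 0.07176669518587861 dir -78.48059312765463 hdir -69.64259340577804
[152 363  31  70 989] ctr [0.1024 0.4979] mid [0.1043 0.505 ] len 0.13162251298149866 wid 0.03867466264615741 dir -18.810998383814866 hdir -5.451901178340479
[465 363  32  70 997] ctr [0.0717 0.0146] mid [0.0726 0.0072] len 0.13207519647406618 wid 0.03894442738681299 dir 11.620141157415507 hdir -1.8599522017743546
```

View pics/w11.png

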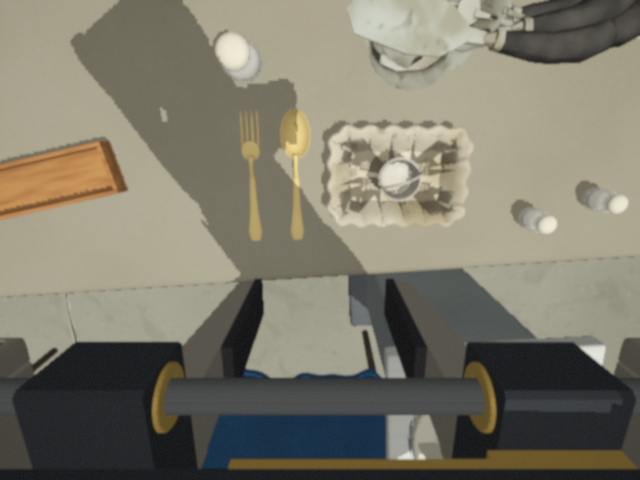

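The display is laid out: the jar's cap is at (233,50), the fork at (250,175), the spoon at (296,175), the dish at columns 322–472 and rows 122–228, and the basket's rim at (399,179).

```bash
python3 - <<'E'
from h import *
np.set_printoptions(precision=4,suppress=True)
P=ray("wrist",[(322,175),(472,175),(397,122),(397,228)],.025)[:,:2]
C=np.array([((P[0]+P[1])/2)[0]*0+((P[2]+P[3])/2)[0],((P[0]+P[1])/2)[1]]);print("dish",C,np.linalg.norm(P[0]-P[1]),np.linalg.norm(P[2]-P[3]))
a=np.radians(-3.6);ux=np.array([np.cos(a),np.sin(a)]);uy=np.array([-ux[1],ux[0]])
S=np.array([.4176,.270]);F=np.array([.4198,.3244])
J=ray("wrist",[(233,50)],.066)[0,:2];B=ray("wrist",[(399,179)],.028)[0,:2];print(J,B)
for n,d in [("S-C",S-C),("F-S",F-S),("J-F",J-F),("B-C",B-C)]:print(n,1000*(d@ux),1000*(d@uy))
E
```

```text
dish [0.4126 0.1483] 0.1775729329221737 0.12430191575102333
[0.5501 0.3149] [0.4108 0.1466]
S-C -2.6527198546434674 121.78414278267527
F-S -1.2201454598524706 54.43079316946247
J-F 130.59188402788791 -1.2829051801129983
B-C -1.7300772006168823 -1.8402687106796083
```

All offsets are within about 3 mm of the asked places, so I'm handing it in.

```bash
python3 -c "
from workcell import ctrl
print(ctrl.sign_off())"
```

```text
the job is handed in; nothing more can be done
None
```

The display is set out and handed in at about 28 s of robot time: spoon, fork, basket and jar each measured within about 3 mm of their places in the last wrist view, with the pearl fork left where it lay.

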